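Feel along a pump seal ring

TASK

Check the pump cover's sprung dark seal ring by touch: set the shut fingertips on the red dot, press lightly so that the ring gives a few millimetres without bottoming, and run them round the ring over the row of white dots to the green dot, keeping it pressed the whole way without lifting off. At the green dot lift off so that the ring springs back up; pick nothing up and leave the sleeve, fitting, spool and hex key where they are.

Things in the scene. Friction and masses are not known exactly. Their poses are not given: they have to be found in the camera images.
- cover: fixed steel pump end cover, a round flange 230 mm across and 18 mm thick lying on the bench, eight bolt heads 8 mm high on a 204 mm circle near its rim, and a raised aluminium boss (176 mm across, top 34 mm above the bench) holding a floating seal ring. Origin: centre of its underside, on the bench; z up; its x axis points from the centre to the red mark
- seal (a joint): how far the dark seal ring is pressed down into the cover, m: 0 is up at rest, 0.010 is bottomed. The ring is concentric with the cover, outer diameter 154 mm, inner diameter 106 mm, flat top 52 mm above the bench at rest (18 mm above the boss). It does not turn or tilt; it sinks under about 1.4 N, then 0.6 N more per mm, and springs back up by itself
- mark0 (a point): the red painted dot (14 mm across) on the seal ring's top: the start of the path. Point on the ring's top surface, on the middle circle of the ring (radius 65 mm about the cover's axis), 0 degrees counter-clockwise (seen from above) from the red dot; it goes down with the ring
- mark1 (a point): white painted dot number 1 of 5 (10 mm across) counted from the red one. Point on the ring's top surface, on the middle circle of the ring (radius 65 mm about the cover's axis), 40 degrees counter-clockwise (seen from above) from the red dot; it goes down with the ring
- mark2 (a point): white painted dot number 2 of 5 (10 mm across) counted from the red one. Point on the ring's top surface, on the middle circle of the ring (radius 65 mm about the cover's axis), 80 degrees counter-clockwise (seen from above) from the red dot; it goes down with the ring
- mark3 (a point): white painted dot number 3 of 5 (10 mm across) counted from the red one. Point on the ring's top surface, on the middle circle of the ring (radius 65 mm about the cover's axis), 120 degrees counter-clockwise (seen from above) from the red dot; it goes down with the ring
- mark4 (a point): white painted dot number 4 of 5 (10 mm across) counted from the red one. Point on the ring's top surface, on the middle circle of the ring (radius 65 mm about the cover's axis), 160 degrees counter-clockwise (seen from above) from the red dot; it goes down with the ring
- mark5 (a point): white painted dot number 5 of 5 (10 mm across) counted from the red one. Point on the ring's top surface, on the middle circle of the ring (radius 65 mm about the cover's axis), 200 degrees counter-clockwise (seen from above) from the red dot; it goes down with the ring
- mark6 (a point): the green painted dot (14 mm across): the end of the path. Point on the ring's top surface, on the middle circle of the ring (radius 65 mm about the cover's axis), 240 degrees counter-clockwise (seen from above) from the red dot; it goes down with the ring
- sleeve: loose steel sleeve, 38 mm across and 38 mm high, standing on the boss in the middle of the ring (its foot 34 mm above the bench); origin: centre of its underside. To be left alone
- fitting: loose brass fitting, 30 mm across and 44 mm high, standing on the bench near the cover; origin: centre of its underside. To be left alone
- spool: loose white plastic spool, 44 mm across and 32 mm high, standing on the bench near the cover; origin: centre of its underside. To be left alone
- hexkey: loose steel hex key lying on the bench near the cover, long leg 110 mm along its x axis, short leg 38 mm at its +x end, 8 mm thick; origin: middle of the long leg's underside. To be left alone
Things that resemble listed ones, but are neither listed nor needed, are in the scene too. What is shaped like the cover but blue is not meant.

How it is judged (in metres and radians):
On the way, in this order (a step that is already met when the one before it is completed fails the run):
1. the fingertips press the ring at the red mark (TCP within 16 mm of it seen from above, ring 1 to 9 mm down) (horizontal distance between the grasp point and mark0 below 0.016 m and value of joint seal between 0.001 and 0.009 m), for 0.1 s.
2. the fingertips press the ring at the white mark 1 (TCP within 16 mm of it seen from above, ring 1 to 9 mm down) (horizontal distance between the grasp point and mark1 below 0.016 m and value of joint seal between 0.001 and 0.009 m), for 0.1 s.
3. the fingertips press the ring at the white mark 2 (TCP within 16 mm of it seen from above, ring 1 to 9 mm down) (horizontal distance between the grasp point and mark2 below 0.016 m and value of joint seal between 0.001 and 0.009 m), for 0.1 s.
4. the fingertips press the ring at the white mark 3 (TCP within 16 mm of it seen from above, ring 1 to 9 mm down) (horizontal distance between the grasp point and mark3 below 0.016 m and value of joint seal between 0.001 and 0.009 m), for 0.1 s.
5. the fingertips press the ring at the white mark 4 (TCP within 16 mm of it seen from above, ring 1 to 9 mm down) (horizontal distance between the grasp point and mark4 below 0.016 m and value of joint seal between 0.001 and 0.009 m), for 0.1 s.
6. the fingertips press the ring at the white mark 5 (TCP within 16 mm of it seen from above, ring 1 to 9 mm down) (horizontal distance between the grasp point and mark5 below 0.016 m and value of joint seal between 0.001 and 0.009 m), for 0.1 s.
7. the fingertips press the ring at the green mark (TCP within 16 mm of it seen from above, ring 1 to 9 mm down) (horizontal distance between the grasp point and mark6 below 0.016 m and value of joint seal between 0.001 and 0.009 m), for 0.1 s.
At the end, for the whole second after the job is handed in: all seven dots were passed in order with the ring pressed; the ring is back up (less than 1 mm down) and the sleeve, fitting, spool and hex key are at rest within 10 mm of where they started (value of joint seal below 0.001 m and distance of each of sleeve, fitting, spool, hexkey from where it was at the start of the episode below 0.01 m and linear speed of each of sleeve, fitting, spool, hexkey below 0.02 m/s); the robot touches nothing.
It fails at once if the ring is pressed to the bottom of its travel (more than 9 mm down), or the fingers load the cover or ring with over 20 N (value of joint seal above 0.009 m or contact force between the fingers and cover above 20 N).
It fails at once if contact is broken, or made afresh, along the white marks: within 22 mm of a white mark seen from above, the fingertips are off the ring but less than about 15 mm above it ((horizontal distance between the grasp point and mark1 below 0.022 m or horizontal distance between the grasp point and mark2 below 0.022 m or horizontal distance between the grasp point and mark3 below 0.022 m or horizontal distance between the grasp point and mark4 below 0.022 m or horizontal distance between the grasp point and mark5 below 0.022 m) and z of the grasp point in the frame of cover below 0.086 m and value of joint seal below 0.0004 m).
It fails at once if the sleeve, fitting, spool or hex key is moved by more than 10 mm (pushed, lifted or knocked over) (distance of any of sleeve, fitting, spool, hexkey from where it was at the start of the episode above 0.01 m).
It also fails if it takes over 58 s, if anything falls off the work surface, if the arm or the gripper's body presses on something with over 40 N, if the wrist force passes 120 N, or if a joint passes its speed limit or range.

ROBOT

A 6-joint arm with a two-finger parallel gripper is mounted at the origin on the work surface. World frame = base frame: x ahead of the robot, y to its left, z up, the work surface at z = 0. Lengths are in mm, angles in rad, forces in N, time in s.
With the tool pointing down it reaches from about 275 to 1000 mm from the base axis. Payload 8.4 kg.
Tool frame: the origin (TCP) lies between the finger pads, 19 mm behind the fingertips; this is the grasp point; z points along the fingers, y is the line along which they close (so a half turn about z gives the same grasp; the last joint's range is limited). The gripper opens to 85 mm and grips with 20 to 120 N. Pads are 22 mm wide; open, the fingers measure 114 mm over their backs; the gripper's body (76 mm by 85 mm) begins 54 mm behind the grasp point. The pads swing forward as they close: fully open they stand 13 mm farther back than shut.
Start: joints at [1.205, 0.353, 1.633, -0, 1.155, -0.002], TCP at [222.391, 584.098, 249.981] pointing down, gripper open.
Joint ranges: [-2.63, 2.63], [-0.92, 2.1], [0.06, 2.66], [-1.3, 4.44], [0, 2.69], [-3.02, 3.02]. Speed limits (rad/s): [2.22, 2.22, 2.79, 3.14, 3.14, 3.14].

INTERFACE

Orientations are given as [roll, pitch, yaw] about the fixed x, y, z axes, in that order (R = Rz(yaw) Ry(pitch) Rx(roll)).
In Python, from rig import r gives the robot as it stands.
- The arm moves only by the tool apply_moves, never from a script. Its argument "deltas" is a list of rows, each an object with "claw": the gripper command: -1 is fully open, 1 is shut, values between are in proportion; "delta_pos": the shift along the tool's x, y, z in cm, a list of three; "yaw": the turn about the tool's z in rad. In form: [{"claw": claw, "delta_pos": [tx, ty, tz], "yaw": yaw}, ...]. A call has 1 to 8 rows; each row shifts and turns the commanded pose from where the row before left it, along the tool's axes as they then stand; what a row does not reach is not made up. A row lasts 1/8 s, in which the tool goes at most 62.5 mm and 10.7 degrees, less where a joint would pass 70% of its speed; a pose out of reach is approached as far as the arm can. A call with a gripper value outside its range is refused whole. The fingers move at their own pace and stop on an object; "grip_force" is the grip in N (left out, the last holds). Time passes only in rows, so rows that do not move let the fingers close. It gives the time, the measured TCP pose, the force, the opening and the grip force at its end, in the units of the state.
- r.sense(): the state, without advancing time (a new reading comes with each control period).
- r.grab_frame(name): name is "side" or "top"; returns a dict with "img" (480x640x3 uint8, blue, green, red), "z_map" (480x640 float32, mm along the optical axis (not along the pixel's ray), 0 where there is no reading), "fx", "fy", "cx", "cy" (pixels), "dist" ([k1, k2, p1, p2, k3] as OpenCV has them; the pictures are not rectified), "eye" and "rotation" of the camera in the world. Camera axes: x right, y up, looking along -z (the intrinsics and any distortion apply to the point x, -y, -z); pixel columns grow to the right and rows downward; lengths in mm; the calibration is good to about 2 mm. A picture is of the moment at which its call begins.
- r.sign_off(): hands the job in; it is judged then, once.
The state is a dict: "clock": time; "qpos": joint angles; "qvel": joint speeds; "joint_efforts": joint torques, N m; "eef_pos": TCP position; "tcp_rot": TCP orientation; "contact_force": force on the tool from outside, world axes, zero at the start; "wrist_torque": the same for the moment, N m; "opening": opening from 0.0 (shut) to 1.0 (fully open); "grasp_force": force on a finger pad.
Only numpy, scipy, OpenCV 4.12 (cv2) and the standard library are available. Lean on these libraries where they do the work, as an engineer would, in place of code of your own. Each camera call takes 0.05 s, during which the arm holds its last target. There are 200 camera calls.

## Working session

There is one attempt and no reset: what is moved stays moved. The work goes in short steps, Python scripts to look and compute and a tool call to move; the robot and the scene stay as the last step left them, time stands still between calls to the robot, and variables do not carry over. Pictures are saved under pics/ and viewed, at most 10 in all, crops included, and the job is handed in when it is done.

Besides the shell and the picture viewer there is one more tool, called after "Request:" by a JSON object that holds its "api" and its "payload", one argument or row to a line. apply_moves: Moves the arm, as the interface text tells. Its arguments: {"type":"object","properties":{"deltas":{"type":"array"},"grip_force":{"type":"number"}},"required":["deltas"]}

```bash
mkdir -p pics
python3 - <<'E'
from rig import r
import cv2,pickle
s=r.sense();print(s)
for n in("top","side"):
    f=r.grab_frame(n);pickle.dump(f,open(n+".pkl","wb"));cv2.imwrite(f"pics/{n}0.png",f["img"]);print({k:v for k,v in f.items() if k not in("img","z_map")})
E
```

```text
{'clock': 0.0, 'qpos': array([ 1.20459917e+00,  3.53684079e-01,  1.63414330e+00, -1.25320317e-05,
        1.15515020e+00, -2.40355673e-03]), 'qvel': array([-0.00057912, -0.00053705,  0.001704  ,  0.00099059,  0.00103466,
        0.00098021]), 'joint_efforts': array([ 1.88002661e-03, -6.05263925e+01, -3.42074275e+01,  3.22758558e-05,
        9.49258741e-03,  4.00795370e-07]), 'eef_pos': array([222.23646199, 583.68221075, 249.23527831]), 'tcp_rot': array([-3.14020770e+00,  8.12919942e-06,  2.77780413e+00]), 'contact_force': array([-0.56308928, -0.21876474, -1.04976543]), 'wrist_torque': array([ 0.00330568,  0.01135061, -0.02587704]), 'grasp_force': 0.0, 'opening': 1.0003229064260628}
{'fx': 513.888631507487, 'fy': 513.888631507487, 'cx': 322.27753401569413, 'cy': 236.67573249795262, 'dist': array([0.05016186, 0.        , 0.        , 0.        , 0.        ]), 'eye': array([ 346.07120207,   84.07064534, 1029.29779121]), 'rotation': array([ 0.19295703, -0.01372323, -1.58447773])}
{'fx': 523.2645536836505, 'fy': 523.2645536836505, 'cx': 319.8068967182141, 'cy': 238.61129104761883, 'dist': array([0.05030797, 0.        , 0.        , 0.        , 0.        ]), 'eye': array([ 241.25510553, -729.80396389,  622.50319087]), 'rotation': array([ 0.96219575,  0.00407448, -0.31575861])}
```

View pics/top0.png

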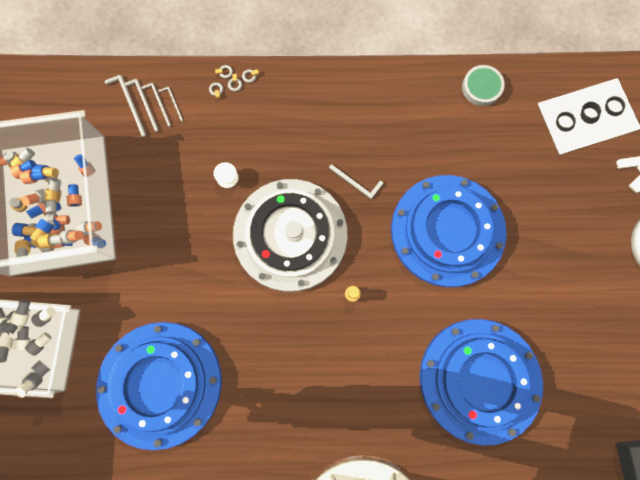

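View pics/side0.png

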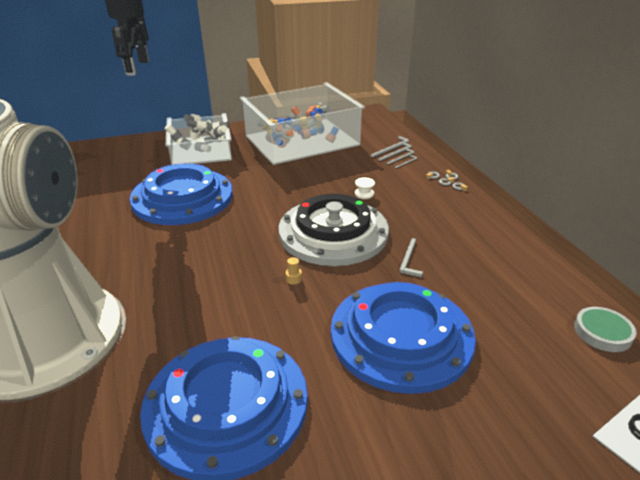

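The top view shows the only steel cover with a dark ring at (290,235). Its red dot is at (265,254), the white dots run from (287,263) round the right side to (303,200), and the green dot is at (280,199). The side view has the same cover at (334,228). Lookalikes are the blue covers at (449,230), (160,385) and (482,382) in the top view. I choose the steel one.

```bash
cat > h.py <<'E'
import numpy as np,cv2
from scipy.spatial.transform import Rotation as R
def K(f): return np.array([[f["fx"],0,f["cx"]],[0,f["fy"],f["cy"]],[0,0,1]])
def rot(f): return R.from_euler("xyz",f["rotation"]).as_matrix()
def plane(f,px,z):
    u=cv2.undistortPoints(np.float64(px).reshape(-1,1,2),K(f),f["dist"])[:,0]
    d=np.c_[u[:,0],-u[:,1],-np.ones(len(u))]@rot(f).T
    return f["eye"]+d*((z-f["eye"][2])/d[:,2])[:,None]
def blobs(f,lo,hi,box,amin=8):
    x0,y0,x1,y1=box;h=cv2.cvtColor(f["img"],cv2.COLOR_BGR2HSV)[y0:y1,x0:x1]
    n,_,st,c=cv2.connectedComponentsWithStats(cv2.inRange(h,lo,hi))
    return [(c[i]+[x0,y0],st[i,4]) for i in range(1,n) if st[i,4]>=amin]
E
python3 - <<'E'
import pickle;from h import *
for n,box,c,w in(("top",(225,175,355,295),(290,235),75),("side",(275,180,395,265),(334,225),75)):
    f=pickle.load(open(n+".pkl","rb"));P=[]
    for nm,lo,hi in(("red",(0,150,120),(8,255,255)),("red2",(170,150,120),(180,255,255)),("green",(50,130,100),(75,255,255)),("white",(0,0,215),(180,40,255))):
        for c0,a in blobs(f,lo,hi,box):
            p=plane(f,c0,52)[0]; 
            if a<120: print(n,nm,c0.round(1),a,p.round(1)); P.append(p)
    crop=f["img"][c[1]-60:c[1]+60,c[0]-75:c[0]+75]
    cv2.imwrite(f"pics/c_{n}.png",cv2.resize(crop,None,fx=4,fy=4,interpolation=cv2.INTER_CUBIC))
E
```

```text
top red [265.4 253.6] 54 [504.9 177.8  52. ]
top green [280.3 198.7] 49 [613.7 149.4  52. ]
top white [348.4 179.1] 48 [652.5  14.7  52. ]
top white [329.  198.2] 82 [613.7  53.7  52. ]
top white [303. 200.] 21 [610.6 104.9  52. ]
top white [319.1 215.3] 22 [579.4  73.6  52. ]
top white [321.7 237.9] 24 [534.5  69.3  52. ]
top white [308.8 256.6] 23 [498.2  94.4  52. ]
top white [286.3 263. ] 24 [486.2 137.7  52. ]
side red [305.1 204.4] 25 [503.  178.5  52. ]
side green [358.5 202.4] 29 [612.5 150.6  52. ]
side white [363.1 193.5] 74 [635.7 182.5  52. ]
side white [331.2 205.3] 40 [553.8 157.8  52. ]
side white [364.8 213.1] 12 [609.2 106.9  52. ]
side white [373.3 218.2] 46 [617.9  83.4  52. ]
side white [302.1 215.6] 13 [484.5 138.4  52. ]
side white [356.3 224. ] 13 [577.8  74.5  52. ]
side white [314.1 225.6] 13 [496.5  95.5  52. ]
side white [335.8 229.1] 12 [533.2  70.2  52. ]
side white [379.9 240.2] 16 [599.8   8.1  52. ]
```

View pics/c_top.png

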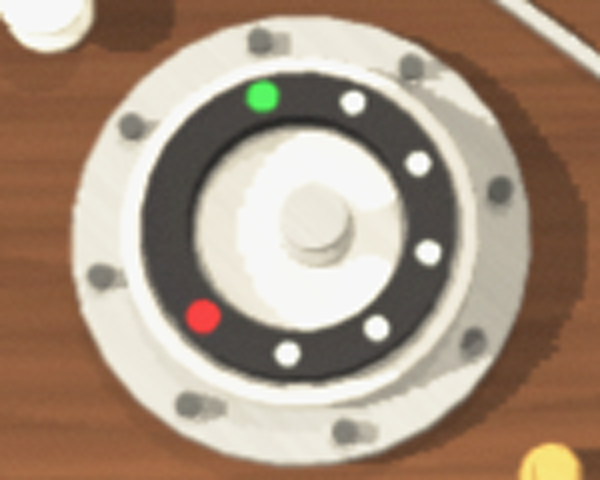

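The close crop confirms the choice: a steel cover with a black ring, red dot at lower left, five white dots counter-clockwise, green dot at the top and the sleeve in the centre.

```bash
cat > fit.py <<'E'
from h import *
T=np.array([[504.9,177.8],[486.2,137.7],[498.2,94.4],[534.5,69.3],[579.4,73.6],[610.6,104.9],[613.7,149.4]])
S=np.array([[503,178.5],[484.5,138.4],[496.5,95.5],[533.2,70.2],[577.8,74.5],[609.2,106.9],[612.5,150.6]])
M=(T+S)/2
A=np.c_[2*M,np.ones(7)];s=np.linalg.lstsq(A,(M**2).sum(1),rcond=None)[0]
C=s[:2];rad=np.sqrt(s[2]+C@C)
E
python3 - <<'E'
from fit import *;from rig import r
print(C,rad);d=M-C;a=np.degrees(np.unwrap(np.arctan2(d[:,1],d[:,0])));print(a,np.diff(a))
a0=np.mean(a-40*np.arange(7));print("a0",a0)
s=r.sense();Rt=R.from_euler("xyz",s["tcp_rot"]).as_matrix()
st=np.radians(a0+np.arange(0,241,10));P=C+65*np.c_[np.cos(st),np.sin(st)]
t=np.r_[P[0],120]-s["eef_pos"];print("to red z120, cm:",(Rt.T@t/10).round(2), P[0])
D=np.c_[np.diff(P,axis=0),np.zeros(24)]@Rt/10
print(D.round(2)); print(s["eef_pos"],s["clock"])
import pickle
# depth check of ring top
f=pickle.load(open("top.pkl","rb"));
for u,v in((265,254),(280,199),(322,238)):
    z=f["z_map"][v,u];q=plane(f,(u,v),0)[0]-f["eye"];ax=rot(f)[:,2];print("z",(f["eye"]+q*z/(-(q@ax)))[2])
E
```

```text
[550.39387534 132.66238416] 65.10901354559597
[135.59596181 175.2649718  215.41152744 255.26667148 295.69832457
 335.78456435 375.45558896] [39.66901    40.14655563 39.85514405 40.43165308 40.08623978 39.67102461]
a0 135.4968014871067
to red z120, cm: [-40.76 -27.85  12.97] [504.03513953 178.22407437]
[[ 0.36 -1.07  0.  ]
 [ 0.17 -1.12  0.  ]
 [-0.03 -1.13  0.  ]
 [-0.22 -1.11  0.  ]
 [-0.41 -1.06  0.  ]
 [-0.59 -0.97  0.  ]
 [-0.75 -0.85  0.  ]
 [-0.88 -0.71  0.  ]
 [-0.99 -0.54  0.  ]
 [-1.07 -0.36  0.  ]
 [-1.12 -0.17  0.  ]
 [-1.13  0.03 -0.  ]
 [-1.11  0.22 -0.  ]
 [-1.06  0.41 -0.  ]
 [-0.97  0.59 -0.  ]
 [-0.85  0.75 -0.  ]
 [-0.71  0.88 -0.  ]
 [-0.54  0.99 -0.  ]
 [-0.36  1.07 -0.  ]
 [-0.17  1.12 -0.  ]
 [ 0.03  1.13 -0.  ]
 [ 0.22  1.11 -0.  ]
 [ 0.41  1.06 -0.  ]
 [ 0.59  0.97 -0.  ]]
[222.25090925 583.73413106 249.3446346 ] 0.1
z 52.111495557266494
z 51.68009797035279
z 55.42964884478192
```

Request:
{"api": "apply_moves", "payload": {
  "deltas": [
    {"claw": 1, "delta_pos": [-2.5, -1.7, 0], "yaw": 0},
    {"claw": 1, "delta_pos": [-4, -2.8, 0], "yaw": 0},
    {"claw": 1, "delta_pos": [-4, -2.8, 0], "yaw": 0},
    {"claw": 1, "delta_pos": [-4, -2.8, 0], "yaw": 0},
    {"claw": 1, "delta_pos": [-4, -2.8, 0], "yaw": 0},
    {"claw": 1, "delta_pos": [-4, -2.8, 0], "yaw": 0},
    {"claw": 1, "delta_pos": [-4, -2.8, 0], "yaw": 0},
    {"claw": 1, "delta_pos": [-4, -2.8, 0], "yaw": 0}
  ],
  "grip_force": 20
}}

```text
clock: 1.1
eef_pos: [432.2, 275.0, 249.9]
tcp_rot: [-3.141, -0.0, 2.778]
contact_force: [0.2, 0.3, 1.0]
opening: 0.002
grasp_force: 0.0
```

Request:
{"api": "apply_moves", "payload": {
  "deltas": [
    {"claw": 1, "delta_pos": [-4, -2.8, 0], "yaw": 0},
    {"claw": 1, "delta_pos": [-3.5, -2.3, 0], "yaw": 0},
    {"claw": 1, "delta_pos": [-2, -1.2, 2], "yaw": 0},
    {"claw": 1, "delta_pos": [-0.8, -0.5, 3], "yaw": 0},
    {"claw": 1, "delta_pos": [0, 0, 4], "yaw": 0},
    {"claw": 1, "delta_pos": [0, 0, 3], "yaw": 0},
    {"claw": 1, "delta_pos": [0, 0, 0], "yaw": 0},
    {"claw": 1, "delta_pos": [0, 0, 0], "yaw": 0}
  ]
}}

```text
clock: 2.1
eef_pos: [504.2, 176.5, 130.9]
tcp_rot: [3.141, 0.001, 2.778]
contact_force: [0.7, 0.2, -0.6]
opening: -0.001
grasp_force: 0.0
```

```bash
cat > st.py <<'E'
from fit import *;from rig import r
s=r.sense();p=s["eef_pos"];Rt=R.from_euler("xyz",s["tcp_rot"]).as_matrix()
d=p[:2]-C;print("t",s["clock"],"p",p.round(2),"rot",s["tcp_rot"].round(4),"F",s["contact_force"].round(2),"open",s["opening"],"r",np.hypot(*d).round(2),"ang",(np.degrees(np.arctan2(d[1],d[0]))-135.5)%360)
a=np.radians(135.5);print("to red cm",(Rt.T@(np.r_[C+65*np.array([np.cos(a),np.sin(a)]),67]-p)/10).round(3))
E
python3 st.py
```

```text
t 2.1 p [504.21 176.54 130.85] rot [3.1411e+00 6.0000e-04 2.7779e+00] F [ 0.67  0.17 -0.62] open -0.000547052856822247 r 63.71 ang 0.9659949228050095
to red cm [0.08  0.147 6.385]
```

Request:
{"api": "apply_moves", "payload": {
  "deltas": [
    {"claw": 1, "delta_pos": [0.1, 0.15, 1.5], "yaw": 0},
    {"claw": 1, "delta_pos": [0, 0, 1.5], "yaw": 0},
    {"claw": 1, "delta_pos": [0, 0, 1], "yaw": 0},
    {"claw": 1, "delta_pos": [0, 0, 1], "yaw": 0},
    {"claw": 1, "delta_pos": [0, 0, 0.5], "yaw": 0},
    {"claw": 1, "delta_pos": [0, 0, 0], "yaw": 0},
    {"claw": 1, "delta_pos": [0, 0, 0], "yaw": 0}
  ]
}}

```text
clock: 2.98
eef_pos: [503.5, 178.1, 75.2]
tcp_rot: [3.141, 0.0, 2.778]
contact_force: [-0.2, 0.4, 0.1]
opening: -0.0
grasp_force: 0.0
```

```bash
python3 st.py
python3 - <<'E'
from rig import r
import cv2
a=[r.grab_frame(n)["img"] for n in("side","top")]
cv2.imwrite("pics/m1.png",cv2.hconcat([cv2.resize(a[0][120:270,260:410],(400,400)),cv2.resize(a[1][160:310,215:365],(400,400))]))
E
```

```text
t 2.975 p [503.55 178.14  75.24] rot [3.1413e+00 4.0000e-04 2.7777e+00] F [-0.24  0.43  0.07] open -0.000450367456666784 r 65.29 ang 0.34998637207078787
to red cm [-0.042  0.025  0.824]
```

View pics/m1.png

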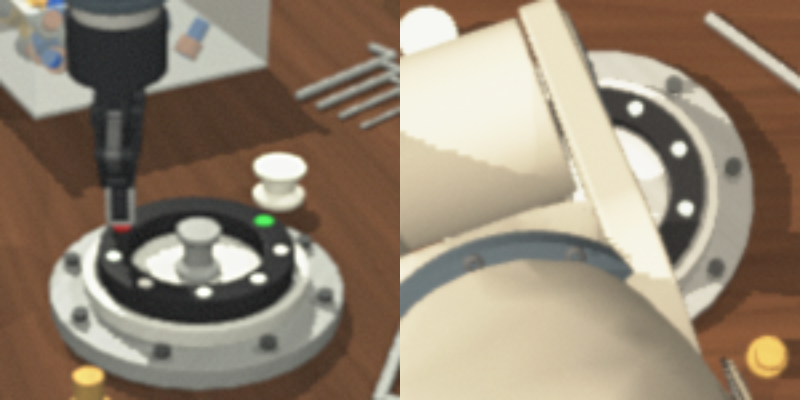

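The side crop shows the fingertips just above the red dot at (120,225), and the top view is blocked by the arm. Pressing down slowly.

Request:
{"api": "apply_moves", "payload": {
  "deltas": [
    {"claw": 1, "delta_pos": [0, 0, 0.2], "yaw": 0},
    {"claw": 1, "delta_pos": [0, 0, 0.2], "yaw": 0},
    {"claw": 1, "delta_pos": [0, 0, 0.2], "yaw": 0},
    {"claw": 1, "delta_pos": [0, 0, 0.1], "yaw": 0},
    {"claw": 1, "delta_pos": [0, 0, 0], "yaw": 0},
    {"claw": 1, "delta_pos": [0, 0, 0], "yaw": 0}
  ]
}}

```text
clock: 3.82
eef_pos: [503.3, 178.1, 68.0]
tcp_rot: [3.142, 0.0, 2.778]
contact_force: [0.7, -1.1, 3.0]
opening: 0.002
grasp_force: 1.5
```

```bash
python3 st.py
```

```text
t 3.825 p [503.32 178.1   68.05] rot [3.1416 0.     2.7778] F [ 0.7  -1.07  3.01] open 0.0018044542906625824 r 65.42 ang 0.5128338742563301
to red cm [-0.062  0.037  0.105]
```

Request:
{"api": "apply_moves", "payload": {
  "deltas": [
    {"claw": 1, "delta_pos": [0, 0, 0.15], "yaw": 0},
    {"claw": 1, "delta_pos": [0, 0, 0], "yaw": 0},
    {"claw": 1, "delta_pos": [0.18, -0.53, 0], "yaw": 0},
    {"claw": 1, "delta_pos": [0.18, -0.54, 0], "yaw": 0},
    {"claw": 1, "delta_pos": [0.09, -0.56, 0], "yaw": 0},
    {"claw": 1, "delta_pos": [0.08, -0.56, 0], "yaw": 0},
    {"claw": 1, "delta_pos": [0, 0, 0], "yaw": 0}
  ]
}}

```text
clock: 4.7
eef_pos: [490.0, 158.7, 66.4]
tcp_rot: [-3.141, -0.001, 2.778]
contact_force: [0.7, -1.4, 4.2]
opening: 0.003
grasp_force: 2.0
```

```bash
python3 st.py
```

```text
t 4.7 p [490.   158.74  66.4 ] rot [-3.1406e+00 -6.0000e-04  2.7777e+00] F [ 0.66 -1.42  4.15] open 0.0028049220515082647 r 65.78 ang 21.14673899126504
to red cm [-0.618  2.32  -0.063]
```

Request:
{"api": "apply_moves", "payload": {
  "deltas": [
    {"claw": 1, "delta_pos": [-0.03, -1.13, 0], "yaw": 0},
    {"claw": 1, "delta_pos": [-0.22, -1.11, 0], "yaw": 0},
    {"claw": 1, "delta_pos": [0, 0, 0], "yaw": 0},
    {"claw": 1, "delta_pos": [-0.41, -1.06, 0], "yaw": 0},
    {"claw": 1, "delta_pos": [-0.59, -0.97, 0], "yaw": 0},
    {"claw": 1, "delta_pos": [0, 0, 0], "yaw": 0}
  ]
}}

```text
clock: 5.45
eef_pos: [487.1, 113.9, 66.4]
tcp_rot: [-3.141, -0.0, 2.777]
contact_force: [-0.1, -3.3, 3.2]
opening: 0.0
grasp_force: 2.0
```

```bash
python3 st.py
```

```text
t 5.45 p [487.08 113.95  66.42] rot [-3.1408 -0.      2.7771] F [-0.13 -3.35  3.22] open 9.365201208166949e-05 r 66.03 ang 60.96550740270766
to red cm [ 0.707  6.61  -0.064]
```

Request:
{"api": "apply_moves", "payload": {
  "deltas": [
    {"claw": 1, "delta_pos": [-0.83, -0.79, 0], "yaw": 0},
    {"claw": 1, "delta_pos": [-0.88, -0.71, 0], "yaw": 0},
    {"claw": 1, "delta_pos": [0, 0, 0], "yaw": 0},
    {"claw": 1, "delta_pos": [-0.99, -0.54, 0], "yaw": 0},
    {"claw": 1, "delta_pos": [-1.07, -0.36, 0], "yaw": 0},
    {"claw": 1, "delta_pos": [0, 0, 0], "yaw": 0}
  ]
}}

```text
clock: 6.2
eef_pos: [515.0, 78.6, 66.6]
tcp_rot: [3.141, 0.002, 2.778]
contact_force: [1.3, -1.6, 4.4]
opening: -0.001
grasp_force: 2.0
```

```bash
python3 st.py
```

```text
t 6.2 p [515.03  78.57  66.61] rot [3.1414e+00 1.5000e-03 2.7775e+00] F [ 1.32 -1.65  4.44] open -0.0005178958757270607 r 64.62 ang 101.32226442148982
to red cm [ 4.576  8.92  -0.045]
```

Request:
{"api": "apply_moves", "payload": {
  "deltas": [
    {"claw": 1, "delta_pos": [-1.12, -0.17, 0], "yaw": 0},
    {"claw": 1, "delta_pos": [-1.13, 0.03, 0], "yaw": 0},
    {"claw": 1, "delta_pos": [0, 0, 0], "yaw": 0},
    {"claw": 1, "delta_pos": [-1.11, 0.22, 0], "yaw": 0},
    {"claw": 1, "delta_pos": [-1.06, 0.41, 0], "yaw": 0},
    {"claw": 1, "delta_pos": [0, 0, 0], "yaw": 0}
  ]
}}

```text
clock: 6.95
eef_pos: [558.9, 68.2, 66.8]
tcp_rot: [3.14, 0.003, 2.778]
contact_force: [2.8, -1.3, 3.5]
opening: -0.0
grasp_force: 1.9
```

```bash
python3 st.py
```

```text
t 6.95 p [558.85  68.22  66.78] rot [3.1404e+00 2.7000e-03 2.7779e+00] F [ 2.84 -1.29  3.48] open -0.0003076637485428525 r 64.99 ang 141.97972366032235
to red cm [ 9.037  8.33  -0.037]
```

Request:
{"api": "apply_moves", "payload": {
  "deltas": [
    {"claw": 1, "delta_pos": [-0.97, 0.59, 0], "yaw": 0},
    {"claw": 1, "delta_pos": [-0.85, 0.75, 0], "yaw": 0},
    {"claw": 1, "delta_pos": [0, 0, 0], "yaw": 0},
    {"claw": 1, "delta_pos": [-0.71, 0.88, 0.02], "yaw": 0},
    {"claw": 1, "delta_pos": [-0.54, 0.99, 0.02], "yaw": 0},
    {"claw": 1, "delta_pos": [0, 0, 0], "yaw": 0}
  ]
}}

```text
clock: 7.7
eef_pos: [598.4, 88.2, 66.3]
tcp_rot: [3.14, 0.002, 2.778]
contact_force: [1.4, 2.8, 3.5]
opening: -0.0
grasp_force: 2.0
```

```bash
python3 st.py
```

```text
t 7.7 p [598.39  88.23  66.31] rot [3.1400e+00 1.8000e-03 2.7781e+00] F [1.35 2.83 3.53] open -0.0001235748641338523 r 65.41 ang 181.71002131750802
to red cm [12.019  5.056 -0.083]
```

Request:
{"api": "apply_moves", "payload": {
  "deltas": [
    {"claw": 1, "delta_pos": [-0.36, 1.07, 0], "yaw": 0},
    {"claw": 1, "delta_pos": [-0.17, 1.12, 0], "yaw": 0},
    {"claw": 1, "delta_pos": [0, 0, 0], "yaw": 0},
    {"claw": 1, "delta_pos": [0.03, 1.13, 0], "yaw": 0},
    {"claw": 1, "delta_pos": [0.22, 1.11, 0], "yaw": 0},
    {"claw": 1, "delta_pos": [0, 0, 0], "yaw": 0}
  ]
}}

```text
clock: 8.45
eef_pos: [615.7, 129.1, 66.2]
tcp_rot: [3.14, 0.0, 2.778]
contact_force: [-0.6, 3.7, 4.5]
opening: 0.0
grasp_force: 2.1
```

```bash
python3 st.py
```

```text
t 8.45 p [615.68 129.05  66.2 ] rot [3.1404e+00 4.0000e-04 2.7783e+00] F [-0.61  3.67  4.52] open 0.00035481834323860867 r 65.38 ang 221.33517478818092
to red cm [12.183  0.629 -0.085]
```

Request:
{"api": "apply_moves", "payload": {
  "deltas": [
    {"claw": 1, "delta_pos": [0.41, 1.06, 0], "yaw": 0},
    {"claw": 1, "delta_pos": [0.55, 0.9, 0], "yaw": 0},
    {"claw": 1, "delta_pos": [0, 0, 0], "yaw": 0},
    {"claw": 1, "delta_pos": [0, 0, 0], "yaw": 0},
    {"claw": 1, "delta_pos": [0, 0, 0], "yaw": 0}
  ]
}}

```text
clock: 9.07
eef_pos: [613.3, 149.6, 66.1]
tcp_rot: [3.141, -0.0, 2.778]
contact_force: [-0.8, 3.1, 3.3]
opening: -0.001
grasp_force: 2.1
```

```bash
python3 st.py
```

```text
t 9.075 p [613.28 149.58  66.13] rot [ 3.1411e+00 -1.0000e-04  2.7777e+00] F [-0.8   3.13  3.31] open -0.0006819103810909733 r 65.12 ang 239.56084741587813
to red cm [11.229 -1.213 -0.086]
```

The fingertips are on the green dot and still pressed. Lifting straight up.

Request:
{"api": "apply_moves", "payload": {
  "deltas": [
    {"claw": 1, "delta_pos": [0, 0, -0.5], "yaw": 0},
    {"claw": 1, "delta_pos": [0, 0, -1], "yaw": 0},
    {"claw": 1, "delta_pos": [0, 0, -3], "yaw": 0},
    {"claw": 1, "delta_pos": [0, 0, -4], "yaw": 0},
    {"claw": 1, "delta_pos": [0, 0, -4], "yaw": 0},
    {"claw": 1, "delta_pos": [0, 0, -2], "yaw": 0},
    {"claw": 1, "delta_pos": [0, 0, 0], "yaw": 0},
    {"claw": 1, "delta_pos": [0, 0, 0], "yaw": 0}
  ]
}}

```text
clock: 10.07
eef_pos: [612.5, 149.0, 210.1]
tcp_rot: [-3.141, -0.001, 2.778]
contact_force: [-0.4, -0.7, 0.1]
opening: -0.001
grasp_force: 0.0
```

```bash
python3 st.py
python3 - <<'E'
from rig import r
import cv2
cv2.imwrite("pics/end.png",cv2.resize(r.grab_frame("side")["img"][60:300,220:460],(600,600)))
E
```

```text
t 10.075 p [612.55 148.98 210.1 ] rot [-3.1405e+00 -1.3000e-03  2.7776e+00] F [-0.35 -0.71  0.08] open -0.0006256307993675324 r 64.26 ang 239.20718032951348
to red cm [11.164 -1.115 14.325]
```

View pics/end.png

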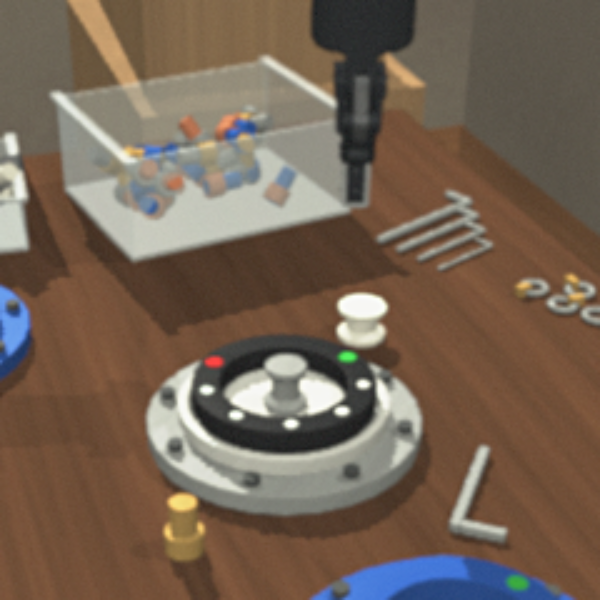

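The picture shows the fingers clear at (357,190), the ring back up, and the sleeve (285,385), fitting (184,528), spool (361,320) and hex key (475,500) where they were.

```bash
python3 -c "
from rig import r
print(r.sign_off())"
```

```text
the job is handed in; nothing more can be done
None
```

I ran the shut fingertips round the ring from the red dot over the five white dots to the green dot, pressed about 3 to 5 mm throughout; the ring is back up, the loose parts look unmoved, and the job is handed in (no verdict was shown).

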